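# Put the battery packs on charge

## Task

Put the blue battery packs that lie on the bench on charge: first click the console's dial back to OFF (the white disc), then, with it off, slide every blue pack along a bay of the charging dock until it clicks fully home against the end stop. Then click the dial to the blue tag, hold the orange key at its half-press click for about a second (self-test), and from there press it fully down and let it go; never press it fully while the dial is not on blue. Leave the tape measure, sanding block and tin where they are.

Things in the scene. Friction and masses are not known exactly. Their poses are not given: they have to be found in the camera images.
- pack_a: blue battery pack (up to three alike; None if absent). Origin: centre of its underside, z up. Black foot 90 (x) x 72 (y) x 8 mm with a 13 x 5 mm notch midway in each long edge; blue body 84 (x) x 48 (y) mm from 8 to 62 mm up: grip it across the 48 mm. 0.3 to 0.55 kg. Enters a bay with its x axis along the bay's x, either end first; starts upright on the bench
- pack_b: blue battery pack (up to three alike; None if absent). Origin: centre of its underside, z up. Black foot 90 (x) x 72 (y) x 8 mm with a 13 x 5 mm notch midway in each long edge; blue body 84 (x) x 48 (y) mm from 8 to 62 mm up: grip it across the 48 mm. 0.3 to 0.55 kg. Enters a bay with its x axis along the bay's x, either end first; starts upright on the bench
- pack_c: blue battery pack (up to three alike; None if absent). Origin: centre of its underside, z up. Black foot 90 (x) x 72 (y) x 8 mm with a 13 x 5 mm notch midway in each long edge; blue body 84 (x) x 48 (y) mm from 8 to 62 mm up: grip it across the 48 mm. 0.3 to 0.55 kg. Enters a bay with its x axis along the bay's x, either end first; starts upright on the bench
- dock: charging dock, fixed: dark floor plate 8 mm thick, 324 mm wide (y), four grey guide walls making three bays at 100 mm pitch. Origin on the bench, axes as the bays'. Its bare front floor (yellow lines) runs from x = -70 to 0 mm, guide walls and lips from x = 0 to 65, then the end stop, 26 mm high above the bench
- bay_left (a point): left (+y) bay: where the underside centre of a pack fully home lies, on the dock's floor 8 mm above the bench. x points into the bay (away from the robot, up to 0.1 rad askew), z up. Set a pack down with its origin at x = -72 mm or less here (foot in front of the lips, its rear end may overhang the floor), then slide it along +x to 0, where it meets the end stop
- bay_mid (a point): middle bay, as bay_left. Each bay: guide walls with rounded noses 76 mm apart (2 mm clearance each side of a pack's foot) and lips over the foot: underside 11.5 mm above the floor (3.5 mm over the foot), top 17.5 mm above the floor, 58 mm apart
- bay_right (a point): right (-y) bay, as bay_left. In each bay a sprung steel roller stands 4 mm out of either wall at x = 0: a pack's foot pushes them aside at about 8 N when its origin passes x = -50 mm, and they snap into its notches over the last 5 mm before home and hold it
- dial (a joint): angle of the black selector dial on the grey console, rad: 0 = OFF (pointer at the white disc, to the left, +y), growing clockwise from above to 3.14 (pointer right, -y). Five click stops 0.785 apart, into which it snaps by itself when let go; about 0.11 N m over each hump; end stops just beyond 0 and 3.14
- dial_grip (a point): on the dial's upright axis, in its bar grip: bar 52 mm long, 14 mm thick, from 18 mm below to 14 mm above this point, lying along the pointer line (towards dial_tip; white stripe on that half). The top of the console (130 x 210 x 40 mm high, fixed) is 27 mm below
- dial_tip (a point): the point 52 mm from the dial's axis in the pointer's direction, turning with it, 2 mm above the console's top; over a tag when the dial is set to it
- tag_blue: flat blue disc, 24 mm across, 3 mm high, fixed on the console 52 mm from the dial's axis: marks one of the four dial stops 0.785, 1.571, 2.356, 3.142 (which one differs from start to start). Origin: centre of its underside
- tag_red: flat red disc, 24 mm across, 3 mm high, fixed on the console 52 mm from the dial's axis: marks one of the four dial stops 0.785, 1.571, 2.356, 3.142 (which one differs from start to start). Origin: centre of its underside
- tag_yellow: flat yellow disc, 24 mm across, 3 mm high, fixed on the console 52 mm from the dial's axis: marks one of the four dial stops 0.785, 1.571, 2.356, 3.142 (which one differs from start to start). Origin: centre of its underside
- tag_green: flat green disc, 24 mm across, 3 mm high, fixed on the console 52 mm from the dial's axis: marks one of the four dial stops 0.785, 1.571, 2.356, 3.142 (which one differs from start to start). Origin: centre of its underside
- key (a joint): travel of the orange two-stage start key on the console, pressed straight down, m: 0 up, 0.005 first click (half-press; about 2 N to get there, then a step to about 7 N), 0.012 fully down (about 11 N); springs back up
- key_top (a point): centre of the key's flat round top, 36 mm across, moving with it; at rest 22 mm above the console's top; its collar is 52 mm across and 7 mm high
- tape_measure: bystander: yellow tape measure 35 x 84 x 69 mm, origin under its centre
- sander: bystander: brown sanding block 60 x 100 x 31 mm, origin under its centre
- tin: bystander: open tin of screws, 70 mm across, 70 mm high, origin under its centre

How it is judged:
By the outcome, as a careful person would: the job done as asked, in the order asked, and still so for the second after the job is handed in, with the robot touching nothing.
Of pack_a, pack_b, pack_c only 2 to 3 are there at a start; the rules pass over those that are not, and their reading is None.
At some moment in a run one of pack_a, pack_b, pack_c may be knocked a few centimetres aside while the robot is not near it.
Once in a run the grip may slacken for a moment while it holds something.
It also fails if it takes over 210 s, if anything falls off the work surface, if the arm or the gripper's body presses on something with over 40 N, if the wrist force passes 120 N, or if a joint passes its speed limit or range.

## Robot

A 6-joint arm with a two-finger parallel gripper is mounted at the origin on a cart in front of the work surface, level with it; the furniture and walls round the work are solid. World frame = base frame: x ahead of the robot, y to its left, z up, the work surface at z = 0. Lengths are in m, angles in rad, forces in N, time in s.
With the tool pointing down it reaches from about 0.4 to 0.925 m from the base axis. Payload 3.4 kg.
Tool frame: the origin (TCP) lies at the very end of the fingers, on their centre line; the grasp point (between the pads) lies 19 mm behind it; z points along the fingers, y is the line along which they close (so a half turn about z gives the same grasp; the last joint's range is limited). The gripper opens to 85 mm and grips with 20 to 120 N. Pads are 22 mm wide; open, the fingers measure 114 mm over their backs; the gripper's body (76 mm by 85 mm) begins 54 mm behind the grasp point. The pads swing forward as they close: fully open they stand 13 mm farther back than shut.
Start: joints at [1.058, 0.307, 1.506, -0, 1.328, -0.073], TCP at [0.244, 0.521, 0.231] pointing down, gripper open.
Joint ranges: [-3.12, 3.12], [-1.05, 2.28], [0.14, 2.33], [-1.42, 4.57], [0.1, 2.73], [-2.68, 2.68]. Speed limits (rad/s): [2.57, 2.57, 3.14, 3.14, 3.14, 3.14].

## Interface

Orientations are given as a unit quaternion [w, x, y, z].
In Python, from cell import * gives the robot as it stands.
- The arm moves only by the shell command python3 -m jog 'ROWS' [OPENING] [FORCE]. ROWS is a JSON object of lists of equal length, an entry for each row: "slide": the shift along the world's x, y, z in cm, a list of three; "turn": the turn, a rotation vector about the world's x, y, z in rad, a list of three. In form: {"slide": [[x, y, z], ...], "turn": [[rx, ry, rz], ...]}. A call has 1 to 20 rows; each row is the pose to reach, as a shift and turn from the pose commanded when the call began; what a row does not reach only later rows make up. A row lasts 1/10 s, in which the tool goes at most 50 mm and 8.59 degrees, less where a joint would pass 70% of its speed; a pose out of reach is approached as far as the arm can. A call with a gripper value outside its range is refused whole. OPENING is the finger opening in cm, from 0 to 8.54, set as the call begins (- or left out, the last holds). The fingers move at their own pace and stop on an object; FORCE is the grip in N (left out, the last holds). Time passes only in rows, so rows that repeat a pose let the fingers close. It gives the time, the measured TCP pose, the force, the opening and the grip force at its end, in the units of the state.
- sense(): the state, without advancing time (a new reading comes with each control period).
- snapshot(name): name is "side" or "top"; returns the picture (400x640x3 uint8, red, green, blue); there is no depth.
- camera_model(name): a dict with "fx", "fy", "cx", "cy" (pixels), "R" (3x3) and "t" (3): a world point X has camera coordinates R X + t. Camera axes: x right, y down, z forward; pixel columns grow to the right and rows downward; lengths in m; the calibration is good to about 2 mm. A picture is of the moment at which its call begins. camera_model takes no time and is no camera call.
- hand_in(): hands the job in; it is judged then, once.
The state is a dict: "t": time; "q": joint angles; "qvel": joint speeds; "joint_efforts": joint torques, N m; "tcp_pos": TCP position; "tcp_rot": TCP orientation; "contact_force": force on the tool from outside, world axes, zero at the start; "ft_torque": the same for the moment, N m; "grip_width": opening from 0.0 (shut) to 1.0 (fully open); "finger_force": force on a finger pad.
Only numpy, scipy, OpenCV 4.12 (cv2) and the standard library are available. Lean on these libraries where they do the work, as an engineer would, in place of code of your own. Each camera call takes 0.05 s, during which the arm holds its last target. There are 200 camera calls.

## Working session

There is one attempt and no reset: what is moved stays moved. The work goes in short steps, Python scripts to look and compute and a shell command to move; the robot and the scene stay as the last step left them, time stands still between calls to the robot, and variables do not carry over. Pictures are saved under pics/ and viewed, at most 14 in all, crops included, and the job is handed in when it is done.

```bash
ls; mkdir -p pics; python3 - <<'E'
from cell import *
import cv2
for n in("top","side"):
    im=snapshot(n); cv2.imwrite(f"pics/{n}0.png",im[:,:,::-1]); print(camera_model(n))
s=sense(); print(s['t'],s['tcp_pos'],s['tcp_rot'],s['grip_width'])
E
```

```text
pics
{'fx': 447.0593604071957, 'fy': 447.0593604071957, 'cx': 315.7340643536767, 'cy': 195.82960193301074, 'R': array([[ 0.00702217, -0.99991117, -0.01132845],
       [-0.98404164, -0.00489554, -0.17787099],
       [ 0.17779973,  0.01239671, -0.98398861]]), 't': array([0.05362594, 0.53391749, 1.29682741])}
{'fx': 510.10695588212474, 'fy': 510.10695588212474, 'cx': 317.63644600969644, 'cy': 199.8588025897312, 'R': array([[-0.97444   , -0.22458518,  0.00530932],
       [-0.14854168,  0.62640912, -0.76521042],
       [ 0.16852911, -0.74644029, -0.64375836]]), 't': array([0.48531271, 0.10667645, 1.88508543])}
0.1 [0.24401326 0.51996993 0.23046539] [-2.71882040e-04  2.17649599e-01  9.76026523e-01 -8.97411988e-04] 1.0031595873799326
```

View pics/top0.png

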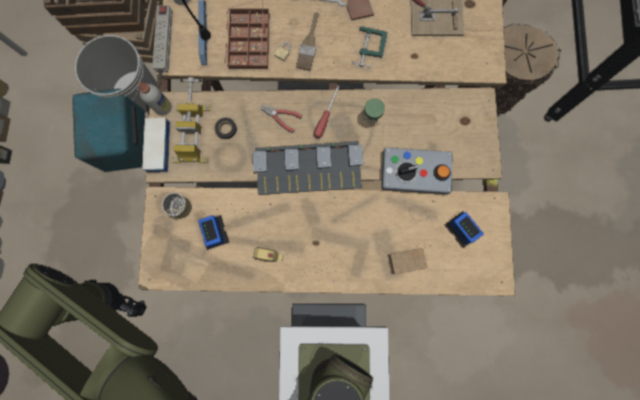

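View pics/side0.png

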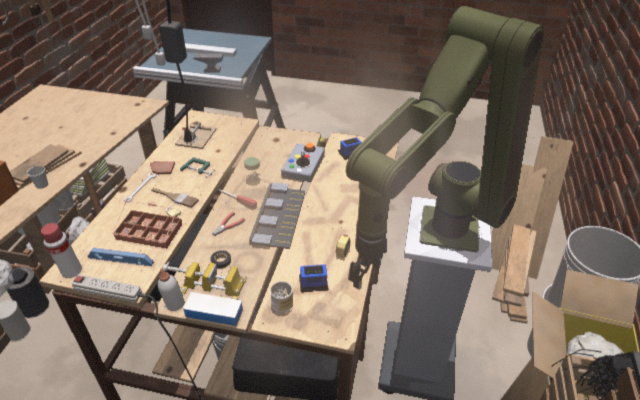

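The top view shows two blue packs (around (210,231) and (465,228)), the dock at (308,168), the console at (417,170) with the dial at (406,171) and the key at (443,172). The tape measure, sander and tin stand apart. Next I'll zoom in and measure.

```bash
cat > h.py <<'E'
from cell import *
import cv2, numpy as np
def pix2w(n,u,v,z):
    c=camera_model(n); R=c['R'];t=c['t']
    d=R.T@np.array([(u-c['cx'])/c['fx'],(v-c['cy'])/c['fy'],1]); o=-R.T@t
    return o+d*(z-o[2])/d[2]
def proj(n,X):
    c=camera_model(n); p=c['R']@np.asarray(X)+c['t']; return np.array([c['cx']+c['fx']*p[0]/p[2],c['cy']+c['fy']*p[1]/p[2]])
def blobs(n,im,lo,hi,z,amin=20,roi=None,show=True):
    h=cv2.cvtColor(im,cv2.COLOR_RGB2HSV); m=cv2.inRange(h,np.array(lo),np.array(hi))
    if roi: 
        k=np.zeros_like(m); a,b,c,d=roi; k[b:d,a:c]=m[b:d,a:c]; m=k
    out=[]
    for c in cv2.findContours(m,cv2.RETR_EXTERNAL,cv2.CHAIN_APPROX_NONE)[0]:
        if len(c)<4: continue
        M=cv2.moments(c)
        if M['m00']<amin: continue
        u,v=M['m10']/M['m00'],M['m01']/M['m00']
        w=np.array([pix2w(n,*p[0],z)[:2] for p in c],np.float32)*1000
        r=cv2.minAreaRect(w)
        out.append((u,v,pix2w(n,u,v,z),r))
        if show: print(n,np.round([u,v],1),'A',M['m00'],'w',np.round(out[-1][2],4),'rect',np.round(r[0],1),np.round(r[1],1),round(r[2],1))
    return out
E
python3 - <<'E'
from h import *
t=cv2.imread('pics/top0.png')[:,:,::-1].copy(); s=cv2.imread('pics/side0.png')[:,:,::-1].copy()
print('packs');blobs('top',t,(105,130,60),(125,255,255),.062,60,(140,190,520,300));blobs('side',s,(105,130,60),(125,255,255),.062,60,(260,130,400,300))
R=(380,145,460,195)
for nm,lo,hi,z in(('blue',(105,120,80),(125,255,255),.043),('red',(0,150,100),(5,255,255),.043),('yel',(22,130,100),(35,255,255),.043),('grn',(45,100,60),(90,255,255),.043),('key',(6,150,120),(18,255,255),.062),('white',(0,0,200),(180,40,255),.043)):
    print(nm);blobs('top',t,lo,hi,z,8,R)
    blobs('side',s,lo,hi,z,8,(270,135,330,190))
a=cv2.resize(t[130:250,225:505],None,fx=2.85,fy=2.85,interpolation=cv2.INTER_CUBIC)
cv2.imwrite('pics/c1.png',a[:,:,::-1])
a=cv2.resize(s[120:300,230:370],None,fx=3.3,fy=3.3,interpolation=cv2.INTER_CUBIC)
cv2.imwrite('pics/c2.png',a[:,:,::-1])
E
```

```text
packs
top [210.5 231.3] A 443.5 w [0.4235 0.3657 0.062 ] rect [424.5 364.6] [85.1 52.5] 19.2
top [464.8 227.3] A 189.5 w [ 0.4397 -0.3805  0.062 ] rect [ 440.4 -386.5] [83.2 49.7] 36.0
side [312.4 272.7] A 65.5 w [0.4283 0.3795 0.062 ] rect [427.8 371.9] [81.1 43.7] 20.2
blue
top [406.8 154.8] A 24.0 w [ 0.6637 -0.2212  0.043 ] rect [ 663.1 -221.9] [17.3 18.1] 45.3
red
top [423.1 172.5] A 19.0 w [ 0.6081 -0.2691  0.043 ] rect [ 608.2 -268.8] [14.9 15.7] 44.9
yel
top [418.8 160.5] A 20.0 w [ 0.6458 -0.2572  0.043 ] rect [ 645.8 -257.9] [15.  15.9] 45.0
grn
top [394.5 158.7] A 21.0 w [ 0.6512 -0.1833  0.043 ] rect [ 651.8 -183.4] [15.3 16. ] 88.7
key
top [443. 171.] A 87.0 w [ 0.6086 -0.3243  0.062 ] rect [ 608.6 -324.3] [29.9 31.4] 87.6
side [309.1 145.5] A 16.5 w [ 0.6104 -0.3224  0.062 ] rect [ 610.7 -322.1] [25.8 22.9] 13.4
white
side [298.9 169.5] A 14.5 w [ 0.616  -0.1701  0.043 ] rect [ 615.9 -170.2] [24.9 20.5] 13.4
```

View pics/c1.png

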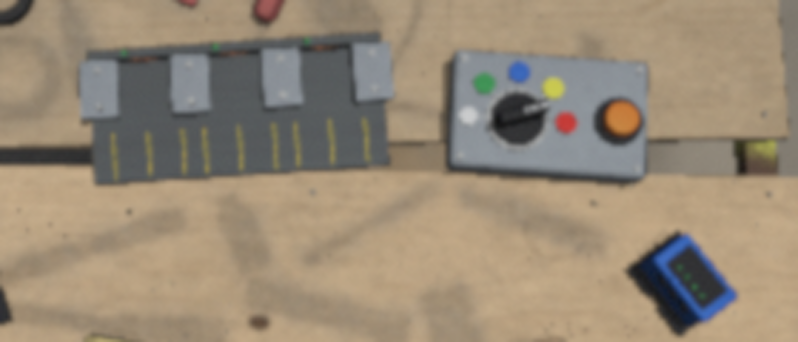

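View pics/c2.png

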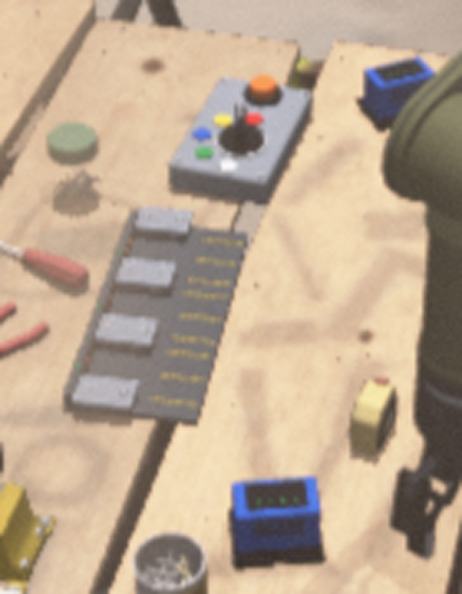

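```bash
python3 - <<'E'
from h import *
t=cv2.imread('pics/top0.png')[:,:,::-1].copy(); s=cv2.imread('pics/side0.png')[:,:,::-1].copy()
for n in('top','side'):
    c=camera_model(n); print(n,'cam pos',np.round(-c['R'].T@c['t'],3))
print('walls');blobs('top',t,(90,15,120),(130,90,255),.0255,60,(245,135,368,195));blobs('side',s,(90,10,120),(130,90,255),.0255,40,(245,180,310,250))
print('yellow');blobs('top',t,(20,110,60),(35,255,255),.008,4,(250,165,370,200))
print('dock dark');blobs('top',t,(90,10,30),(125,120,105),.008,500,(245,135,368,198))
print('console');blobs('top',t,(90,10,90),(130,90,255),.040,500,(375,140,462,200))
for V in(90,120,150,180):
    print(V);blobs('top',t,(105,130,V),(125,255,255),.062,40,(140,190,520,300))
g=cv2.cvtColor(t,cv2.COLOR_RGB2GRAY); print(g[160:184,394:422])
E
```

```text
top cam pos [0.294 0.04  1.372]
side cam pos [0.171 1.449 1.293]
walls
top [259.6 160.6] A 203.0 w [0.6483 0.2324 0.0255] rect [648.4 232.8] [61.5 34.3] 1.6
top [291.2 158.5] A 226.5 w [0.6552 0.1343 0.0255] rect [655.4 133.3] [61.4 40.3] 1.1
top [323.4 156.5] A 229.5 w [0.6622 0.0343 0.0255] rect [662.2  32.4] [61.1 43.4] 0.4
top [354.8 154.4] A 202.0 w [ 0.669  -0.0634  0.0255] rect [669.  -64.1] [61.1 37.4] 0.2
yellow
dock dark
top [308.3 166.6] A 2902.5 w [0.6339 0.0812 0.008 ] rect [630.7  82.4] [142.4 314.3] 4.2
console
top [414.4 170.1] A 2338.5 w [ 0.6163 -0.2436  0.04  ] rect [ 616.9 -252. ] [207.  125.2] 86.1
90
top [209.8 230.8] A 400.5 w [0.4251 0.3678 0.062 ] rect [425.3 367.9] [81.3 47. ] 18.9
top [465.6 227.2] A 159.5 w [ 0.4399 -0.383   0.062 ] rect [ 440.7 -388.7] [81.5 45.1] 37.7
120
top [209.4 230.6] A 375.5 w [0.4256 0.369  0.062 ] rect [425.9 369.1] [79.5 45.1] 19.1
top [466.3 227.2] A 122.5 w [ 0.4399 -0.385   0.062 ] rect [ 440.9 -389.8] [80.3 43.2] 36.8
150
top [210.8 232.1] A 63.5 w [0.4212 0.3647 0.062 ] rect [426.6 370. ] [77.7 43.2] 18.7
180
[[116 116 117 
[... 2094 characters left out ...]
147 147 142 131 136 133 110  86  65  55  52  52  51  52  52  53  55  66
   95 132 153 155 150 148 148 147 147 145]
 [147 147 143 136 136 142 140 130 104  73  59  56  56  55  56  62  82 104
  132 154 159 154 149 149 148 147 147 146]
 [148 148 147 144 141 140 145 150 138 114  98  91  89  87  88  99 121 139
  150 156 154 150 148 148 148 148 147 147]
 [148 148 148 147 144 141 142 150 150 141 135 133 133 133 132 136 141 150
  151 151 149 149 148 148 147 147 148 147]
 [149 149 149 148 147 145 145 146 145 137 135 136 141 142 140 145 145 148
  149 148 148 149 148 147 146 147 146 146]
 [149 149 149 148 148 146 145 146 144 138 137 137 140 142 141 145 147 146
  147 147 148 148 147 147 146 145 145 145]]
```

```bash
python3 - <<'E'
from h import *
t=cv2.imread('pics/top0.png').copy(); s=cv2.imread('pics/side0.png').copy()
a=cv2.resize(t[150:190,385:430],None,fx=9,fy=9,interpolation=cv2.INTER_CUBIC)
b=cv2.resize(s[140:180,280:325],None,fx=9,fy=9,interpolation=cv2.INTER_CUBIC)
c=np.array([.6118,-.2176]);p=-.068;ex=np.array([np.cos(p),np.sin(p)]);ey=np.array([-ex[1],ex[0]])
for im,n,o in((a,'top',(385,150)),(b,'side',(280,140))):
    for th,col in((2.356,(0,255,255)),(2.749,(255,255,0)),(3.142,(0,0,255))):
        d=np.cos(th)*ey+np.sin(th)*ex
        q=[tuple(int(x) for x in (proj(n,[*(c+d*r),.081])-o+.5)*9) for r in(-.026,.026)]
        cv2.line(im,*q,col,1)
cv2.imwrite('pics/c3.png',np.hstack([a,b])[:,:800])
E
```

```text
(no output)
```

View pics/c3.png

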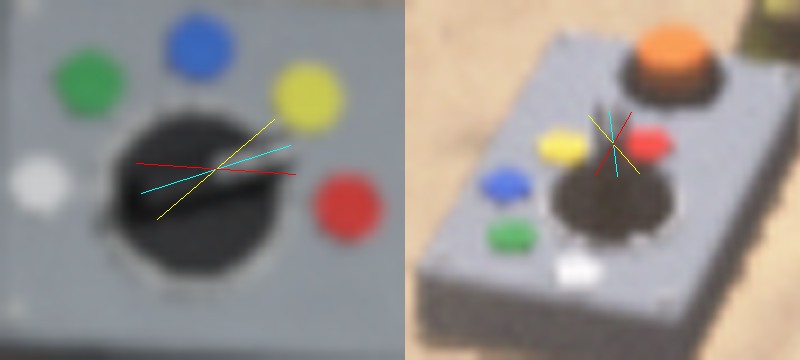

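The dial's pointer (stripe from (215,180) to (290,150) in the left crop) sits about midway between yellow and red, near 2.7 rad. Blue is the stop straight ahead (1.571). Console yaw is about -0.068 and the dial axis is at (0.612, -0.218). Now I'll move over the dial.

```bash
python3 -m jog '{"slide":[[36.8,-73.8,-7],[36.8,-73.8,-7],[36.8,-73.8,-7],[36.8,-73.8,-7],[36.8,-73.8,-7],[36.8,-73.8,-7],[36.8,-73.8,-7],[36.8,-73.8,-7],[36.8,-73.8,-7],[36.8,-73.8,-7],[36.8,-73.8,-7],[36.8,-73.8,-7],[36.8,-73.8,-7],[36.8,-73.8,-7],[36.8,-73.8,-7],[36.8,-73.8,-7],[36.8,-73.8,-7],[36.8,-73.8,-7],[36.8,-73.8,-7],[36.8,-73.8,-7]],"turn":[[0,0,-1.9],[0,0,-1.9],[0,0,-1.9],[0,0,-1.9],[0,0,-1.9],[0,0,-1.9],[0,0,-1.9],[0,0,-1.9],[0,0,-1.9],[0,0,-1.9],[0,0,-1.9],[0,0,-1.9],[0,0,-1.9],[0,0,-1.9],[0,0,-1.9],[0,0,-1.9],[0,0,-1.9],[0,0,-1.9],[0,0,-1.9],[0,0,-1.9]]}' 4
python3 -c "
from cell import *
print(sense()['q'])"
```

```text
t: 2.1
tcp_pos: [0.6113, -0.2162, 0.1609]
tcp_rot: [-0.001, 0.92, 0.391, -0.001]
contact_force: [-0.4, -1.0, 0.1]
grip_width: 0.47
finger_force: 0.0
[-4.05348523e-01  4.63647772e-01  1.43738426e+00  4.54564077e-04
  1.24257336e+00  3.61994647e-01]
```

```bash
python3 -m jog '{"slide":[[0,0,-3],[0,0,-3],[0,0,-3],[0,0,-3],[0,0,-3],[0,0,-3],[0,0,-3],[0,0,-3],[0,0,-3],[0,0,-3],[0,0,-3],[0,0,-3],[0,0,-3],[0,0,-3],[0,0,-3],[0,0,-3]],"turn":[[0,0,-2.02],[0,0,-2.02],[0,0,-2.02],[0,0,-2.02],[0,0,-2.02],[0,0,-2.02],[0,0,-2.02],[0,0,-2.02],[0,0,-2.02],[0,0,-2.02],[0,0,-2.02],[0,0,-2.02],[0,0,-2.02],[0,0,-2.02],[0,0,-2.02],[0,0,-2.02]]}' 4
python3 - <<'E'
from h import *
print(sense()['q'])
t=snapshot('top')[:,:,::-1];s=snapshot('side')[:,:,::-1]
a=cv2.resize(t[140:200,375:465],None,fx=4.4,fy=4.4,interpolation=cv2.INTER_CUBIC)
b=cv2.resize(s[120:180,265:355],None,fx=4.4,fy=4.4,interpolation=cv2.INTER_CUBIC)
cv2.imwrite('pics/c4.png',np.hstack([a,b]))
cv2.imwrite('pics/t1.png',t);cv2.imwrite('pics/s1.png',s)
E
```

```text
t: 3.7
tcp_pos: [0.612, -0.2162, 0.1317]
tcp_rot: [-0.0, 0.821, -0.57, -0.0]
contact_force: [-0.2, -0.1, -0.2]
grip_width: 0.464
finger_force: 0.0
[-4.04723811e-01  4.89825939e-01  1.47205007e+00  1.69652748e-04
  1.17973703e+00  2.38002285e+00]
```

View pics/c4.png

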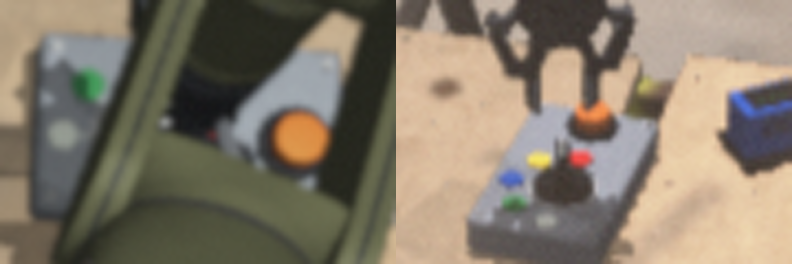

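Fingers straddle the dial in the side view, with the bar at (562,160) in between. I'll descend and grip.

```bash
python3 -m jog '{"slide":[[0,-0.1,-4],[0,-0.1,-5],[0,-0.1,-6],[0,-0.1,-6.5],[0,-0.1,-7],[0,-0.1,-7.5],[0,-0.1,-7.5]],"turn":[[0,0,0],[0,0,0],[0,0,0],[0,0,0],[0,0,0],[0,0,0],[0,0,0]]}' 4
python3 -m jog '{"slide":[[0,0,0],[0,0,0],[0,0,0],[0,0,0],[0,0,0],[0,0,0],[0,0,0]],"turn":[[0,0,0],[0,0,0],[0,0,0],[0,0,0],[0,0,0],[0,0,0],[0,0,0]]}' 0.8 50
python3 -c "
from cell import *
s=sense();print(s['q'],s['ft_torque'])"
```

```text
t: 4.5
tcp_pos: [0.6122, -0.2185, 0.0561]
tcp_rot: [0.0, 0.82, -0.572, -0.0]
contact_force: [-1.1, -0.1, -0.4]
grip_width: 0.47
finger_force: 0.0
t: 5.2
tcp_pos: [0.6128, -0.2187, 0.0569]
tcp_rot: [-0.0, 0.82, -0.572, 0.001]
contact_force: [-0.6, 0.4, 5.4]
grip_width: 0.153
finger_force: 54.0
[-4.07701182e-01  5.69207000e-01  1.54417135e+00  4.19620124e-05
  1.02688603e+00  2.38029569e+00] [ 0.02292368 -0.10189776 -0.01199485]
```

```bash
python3 -m jog '{"slide":[[0,0,0],[0,0,0],[0,0,0],[0,0,0],[0,0,0],[0,0,0],[0,0,0],[0,0,0],[0,0,0],[0,0,0],[0,0,0],[0,0,0],[0,0,0],[0,0,0],[0,0,0],[0,0,0]],"turn":[[0,0,0.1],[0,0,0.2],[0,0,0.3],[0,0,0.4],[0,0,0.5],[0,0,0.6],[0,0,0.7],[0,0,0.8],[0,0,0.9],[0,0,1.0],[0,0,1.1],[0,0,1.2],[0,0,1.3],[0,0,1.4],[0,0,1.4],[0,0,1.4]]}' 
python3 -c "
from cell import *
s=sense();print(s['q'],s['ft_torque'])"
```

```text
t: 6.8
tcp_pos: [0.6125, -0.2193, 0.0569]
tcp_rot: [0.001, 0.996, 0.091, 0.0]
contact_force: [-0.2, -1.9, 5.9]
grip_width: 0.156
finger_force: 54.3
[-4.08167202e-01  5.69187216e-01  1.54426227e+00 -1.14204255e-03
  1.02703706e+00  9.80328575e-01] [-0.17732736  0.09995411 -0.01412816]
```

```bash
python3 -m jog '{"slide":[[0,0,0],[0,0,0],[0,0,0],[0,0,0],[0,0,0],[0,0,0],[0,0,0],[0,0,0],[0,0,0],[0,0,0],[0,0,0],[0,0,0],[0,0,0],[0,0,0],[0,0,0]],"turn":[[0,0,0.1],[0,0,0.2],[0,0,0.3],[0,0,0.4],[0,0,0.5],[0,0,0.6],[0,0,0.7],[0,0,0.8],[0,0,0.9],[0,0,1.0],[0,0,1.1],[0,0,1.2],[0,0,1.28],[0,0,1.32],[0,0,1.32]]}' 
python3 -c "
from cell import *
s=sense();print(s['q'],s['ft_torque'])"
python3 -m jog '{"slide":[[0,0,0],[0,0,0],[0,0,0],[0,0,0],[0,0,4],[0,0,8],[0,0,12],[0,0,14]],"turn":[[0,0,0],[0,0,0],[0,0,0],[0,0,0],[0,0,0],[0,0,0],[0,0,0],[0,0,0]]}' 4
```

```text
t: 8.3
tcp_pos: [0.613, -0.2197, 0.057]
tcp_rot: [0.001, 0.731, 0.683, -0.0]
contact_force: [-0.9, -3.9, 5.6]
grip_width: 0.153
finger_force: 54.1
[-4.08305500e-01  5.69395003e-01  1.54372590e+00 -1.52322191e-03
  1.02620707e+00 -3.39798274e-01] [-0.55309604 -0.02611228  0.05525301]
t: 9.1
tcp_pos: [0.6139, -0.2189, 0.2003]
tcp_rot: [0.002, 0.731, 0.683, 0.001]
contact_force: [0.9, -0.1, -0.2]
grip_width: 0.466
finger_force: 0.0
```

```bash
python3 -m jog '{"slide":[[-17.3,-17,0],[-17.3,-17,0],[-17.3,-17,0],[-17.3,-17,0],[-17.3,-17,0],[-17.3,-17,0],[-17.3,-17,0],[-17.3,-17,0],[-17.3,-17,0]],"turn":[[0,0,-0.85],[0,0,-0.85],[0,0,-0.85],[0,0,-0.85],[0,0,-0.85],[0,0,-0.85],[0,0,-0.85],[0,0,-0.85],[0,0,-0.85]]}' 8.5
python3 - <<'E'
from h import *
t=snapshot('top');s=snapshot('side')
cv2.imwrite('pics/t2.png',t[:,:,::-1]);cv2.imwrite('pics/s2.png',s[:,:,::-1])
blobs('top',t,(105,130,90),(125,255,255),.062,40,(140,190,520,300))
a=cv2.resize(t[140:260,370:520],None,fx=2.6,fy=2.6,interpolation=cv2.INTER_CUBIC)
b=cv2.resize(s[110:190,270:370],None,fx=3.9,fy=3.9,interpolation=cv2.INTER_CUBIC)
cv2.imwrite('pics/c5.png',np.hstack([a,b])[:,:,::-1])
E
```

```text
t: 10.0
tcp_pos: [0.4399, -0.3877, 0.1962]
tcp_rot: [-0.0, 0.947, 0.322, 0.0]
contact_force: [-0.8, 0.1, 0.2]
grip_width: 0.993
finger_force: 0.0
top [210.  230.8] A 410.0 w [0.4248 0.3672 0.062 ] rect [425.  367.4] [82.3 47.9] 18.9
top [462.9 225.7] A 94.0 w [ 0.4441 -0.3753  0.062 ] rect [ 438.5 -375. ] [84.3 36.5] 10.5
```

View pics/c5.png

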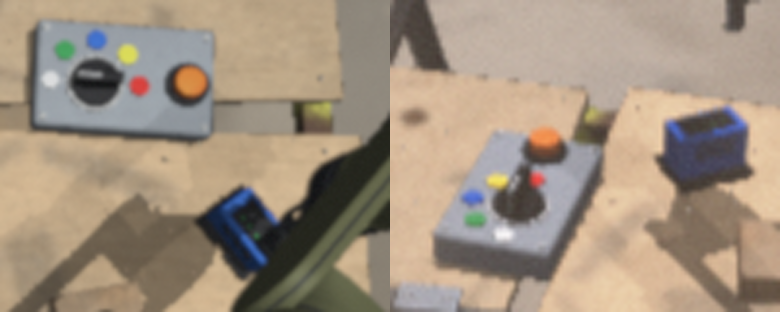

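The dial stripe now points left at the white disc (stripe about (90,72) in the crop), so it is OFF, and the right pack hasn't moved. Descending to grip it.

```bash
python3 -m jog '{"slide":[[0,0,-4],[0,0,-8],[0,0,-11],[0,0,-13],[0,0,-14.5],[0,0,-16],[0,0,-16.9],[0,0,-16.9],[0,0,-16.9]],"turn":[[0,0,0],[0,0,0],[0,0,0],[0,0,0],[0,0,0],[0,0,0],[0,0,0],[0,0,0],[0,0,0]]}' 8.5
python3 -m jog '{"slide":[[0,0,0],[0,0,0],[0,0,0],[0,0,0],[0,0,0],[0,0,0],[0,0,0],[0,0,0]],"turn":[[0,0,0],[0,0,0],[0,0,0],[0,0,0],[0,0,0],[0,0,0],[0,0,0],[0,0,0]]}' 3 60
python3 -m jog '{"slide":[[0,0,1],[0,0,3],[0,0,5],[0,0,5]],"turn":[[0,0,0],[0,0,0],[0,0,0],[0,0,0]]}'
```

```text
t: 11.0
tcp_pos: [0.4398, -0.3884, 0.0275]
tcp_rot: [0.0, 0.947, 0.321, 0.0]
contact_force: [-0.5, 0.1, 0.7]
grip_width: 0.995
finger_force: 0.0
t: 11.8
tcp_pos: [0.441, -0.3903, 0.0289]
tcp_rot: [0.002, 0.947, 0.321, 0.001]
contact_force: [1.7, -1.9, 6.3]
grip_width: 0.551
finger_force: 63.4
t: 12.2
tcp_pos: [0.4398, -0.389, 0.0794]
tcp_rot: [0.001, 0.947, 0.321, 0.001]
contact_force: [0.1, 0.0, -5.0]
grip_width: 0.554
finger_force: 62.9
```

```bash
python3 -m jog '{"slide":[[2,4,5],[4,8,5],[5,12,5],[6,16,5],[8,20,5],[10,24,5],[12,28,5],[13.2,32,5],[13.2,36.7,5],[13.2,36.7,3],[13.2,36.7,1],[13.2,36.7,0],[13.2,36.7,-1],[13.2,36.7,-1]],"turn":[[0,0,-0.1],[0,0,-0.2],[0,0,-0.3],[0,0,-0.4],[0,0,-0.5],[0,0,-0.584],[0,0,-0.584],[0,0,-0.584],[0,0,-0.584],[0,0,-0.584],[0,0,-0.584],[0,0,-0.584],[0,0,-0.584],[0,0,-0.584]]}'
python3 - <<'E'
from h import *
t=snapshot('top');s=snapshot('side')
cv2.imwrite('pics/t3.png',t[:,:,::-1]);cv2.imwrite('pics/s3.png',s[:,:,::-1])
a=cv2.resize(t[130:230,240:390],None,fx=2.6,fy=2.6,interpolation=cv2.INTER_CUBIC)
b=cv2.resize(s[150:250,230:380],None,fx=2.6,fy=2.6,interpolation=cv2.INTER_CUBIC)
cv2.imwrite('pics/c6.png',np.hstack([a,b])[:,:,::-1])
E
```

```text
t: 13.6
tcp_pos: [0.5698, -0.0217, 0.0655]
tcp_rot: [-0.0, 0.999, 0.034, -0.002]
contact_force: [-0.1, 0.3, -4.2]
grip_width: 0.551
finger_force: 64.4
```

View pics/c6.png

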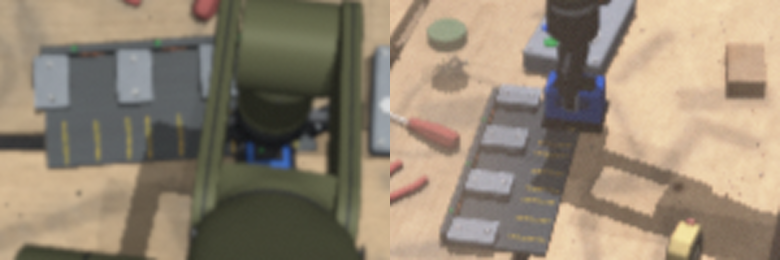

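```bash
python3 -m jog '{"slide":[[0.1,0,-0.8],[0.1,0,-1.6],[0.1,0,-2.2],[0.1,0,-2.6],[0.1,0,-2.8],[0.1,0,-2.9],[0.1,0,-2.9]],"turn":[[0,0,0],[0,0,0],[0,0,0],[0,0,0],[0,0,0],[0,0,0],[0,0,0]]}'
python3 - <<'E'
from h import *
s=sense();print(s['tcp_pos'],s['contact_force'],s['ft_torque'])
E
```

```text
t: 14.4
tcp_pos: [0.5724, -0.0214, 0.0382]
tcp_rot: [0.0, 0.999, 0.034, -0.0]
contact_force: [0.8, 0.0, -4.4]
grip_width: 0.551
finger_force: 64.6
[ 0.57236685 -0.02144472  0.03824963] [ 0.75543343  0.03750827 -4.39311681] [ 0.02906178 -0.05908379 -0.01718996]
```

```bash
python3 -m jog '{"slide":[[0,0,-0.08],[0,0,-0.15],[0.5,0.035,-0.15],[1,0.07,-0.15],[1.5,0.105,-0.15],[2,0.14,-0.15],[2.5,0.175,-0.15],[2.8,0.196,-0.15],[2.8,0.196,-0.15]],"turn":[[0,0,0],[0,0,0],[0,0,0],[0,0,0],[0,0,0],[0,0,0],[0,0,0],[0,0,0],[0,0,0]]}'
python3 - <<'E'
from h import *
s=sense();print(s['tcp_pos'],s['contact_force'],s['ft_torque'])
E
```

```text
t: 15.3
tcp_pos: [0.6009, -0.0196, 0.037]
tcp_rot: [0.0, 0.999, 0.034, 0.0]
contact_force: [-3.1, 0.1, 3.3]
grip_width: 0.556
finger_force: 65.4
[ 0.6008711 -0.0195834  0.0370328] [-3.08530234  0.11471034  3.28586278] [-0.27284993  0.45520263 -0.08059478]
```

```bash
python3 -m jog '{"slide":[[0.5,0.035,0],[1,0.07,0],[1.5,0.105,0],[2,0.14,0],[2.5,0.175,0],[3,0.21,0],[3.5,0.245,0],[4,0.28,0],[4.3,0.301,0],[4.6,0.322,0],[4.6,0.322,0]],"turn":[[0,0,0],[0,0,0],[0,0,0],[0,0,0],[0,0,0],[0,0,0],[0,0,0],[0,0,0],[0,0,0],[0,0,0],[0,0,0]]}'
python3 - <<'E'
from h import *
s=sense();print(s['tcp_pos'],s['contact_force'],s['ft_torque'])
E
```

```text
t: 16.4
tcp_pos: [0.6459, -0.017, 0.0371]
tcp_rot: [0.0, 0.999, 0.034, -0.0]
contact_force: [-4.7, -2.4, 4.3]
grip_width: 0.555
finger_force: 65.5
[ 0.64585601 -0.01696266  0.03705672] [-4.70515315 -2.38674639  4.25599459] [-0.60195193  0.59280863 -0.1238388 ]
```

```bash
python3 -m jog '{"slide":[[0.2,0.014,0],[0.4,0.028,0],[0.6,0.042,0],[0.8,0.056,0],[0.9,0.063,0],[0.9,0.063,0]],"turn":[[0,0,0],[0,0,0],[0,0,0],[0,0,0],[0,0,0],[0,0,0]]}'
python3 - <<'E'
from h import *
s=sense();print(s['tcp_pos'],s['contact_force'],s['ft_torque'])
E
```

```text
t: 17.0
tcp_pos: [0.6554, -0.0165, 0.037]
tcp_rot: [0.001, 0.999, 0.034, -0.0]
contact_force: [-2.9, -4.8, 3.8]
grip_width: 0.55
finger_force: 65.7
[ 0.65542271 -0.01648089  0.03700465] [-2.92100008 -4.80059014  3.75853323] [-1.14292866  0.40932007 -0.13383156]
```

```bash
python3 -m jog '{"slide":[[0.15,-0.05,0],[0.3,-0.05,0],[0.45,-0.04,0],[0.6,-0.03,0],[0.6,-0.03,0]],"turn":[[0,0,0],[0,0,0],[0,0,0],[0,0,0],[0,0,0]]}'
python3 - <<'E'
from h import *
s=sense();print(s['tcp_pos'],s['contact_force'],s['ft_torque'])
E
```

```text
t: 17.5
tcp_pos: [0.6558, -0.0165, 0.0374]
tcp_rot: [0.0, 0.999, 0.035, -0.005]
contact_force: [-14.1, -4.1, 14.9]
grip_width: 0.553
finger_force: 67.0
[ 0.65577964 -0.01647479  0.03735257] [-14.1237934   -4.09571904  14.91021845] [-1.11149434  2.12249771 -0.1308257 ]
```

```bash
python3 -m jog '{"slide":[[0.2,0.01,0.05],[0.4,0.02,0.1],[0.4,0.02,0.1]],"turn":[[0,0,0],[0,0,0],[0,0,0]]}'
python3 -m jog '{"slide":[[-0.8,-0.05,0.1],[-0.8,-0.05,0.1]],"turn":[[0,0,0],[0,0,0]]}'
python3 -m jog '{"slide":[[0,0,0],[0,0,0],[0,0,0],[0,0,0],[0,0,0]],"turn":[[0,0,0],[0,0,0],[0,0,0],[0,0,0],[0,0,0]]}' 6.5
python3 -m jog '{"slide":[[0,0,4],[0,0,8],[0,0,12],[0,0,14],[0,0,14]],"turn":[[0,0,0],[0,0,0],[0,0,0],[0,0,0],[0,0,0]]}' 8.5
```

```text
t: 17.8
tcp_pos: [0.656, -0.0165, 0.0377]
tcp_rot: [0.0, 0.999, 0.035, -0.009]
contact_force: [-20.5, -5.1, 17.1]
grip_width: 0.555
finger_force: 67.1
t: 18.0
tcp_pos: [0.6556, -0.0164, 0.0381]
tcp_rot: [-0.0, 0.999, 0.035, -0.001]
contact_force: [-4.1, -3.6, -2.3]
grip_width: 0.553
finger_force: 64.9
t: 18.5
tcp_pos: [0.6579, -0.016, 0.0389]
tcp_rot: [-0.0, 0.999, 0.034, 0.0]
contact_force: [0.7, -0.1, 0.1]
grip_width: 0.762
finger_force: 0.0
t: 19.0
tcp_pos: [0.6602, -0.0164, 0.1834]
tcp_rot: [0.0, 0.999, 0.034, 0.004]
contact_force: [-0.5, -0.3, 0.6]
grip_width: 0.994
finger_force: 0.0
```

```bash
python3 -m jog '{"slide":[[-23.5,38.5,2],[-23.5,38.5,2],[-23.5,38.5,2],[-23.5,38.5,2],[-23.5,38.5,2],[-23.5,38.5,2],[-23.5,38.5,2],[-23.5,38.5,2],[-23.5,38.5,2],[-23.5,38.5,2],[-23.5,38.5,2],[-23.5,38.5,2]],"turn":[[0,0,0.26],[0,0,0.26],[0,0,0.26],[0,0,0.26],[0,0,0.26],[0,0,0.26],[0,0,0.26],[0,0,0.26],[0,0,0.26],[0,0,0.26],[0,0,0.26],[0,0,0.26]]}' 8.5
python3 - <<'E'
from h import *
t=snapshot('top');s=snapshot('side')
cv2.imwrite('pics/t4.png',t[:,:,::-1]);cv2.imwrite('pics/s4.png',s[:,:,::-1])
blobs('top',t,(105,130,90),(125,255,255),.062,20,(140,190,520,300))
print('docked');blobs('top',t,(105,130,90),(125,255,255),.070,20,(245,120,370,190))
a=cv2.resize(t[130:250,180:380],None,fx=2.4,fy=2.4,interpolation=cv2.INTER_CUBIC)
b=cv2.resize(s[170:290,240:380],None,fx=2.4,fy=2.4,interpolation=cv2.INTER_CUBIC)[:,:320]
cv2.imwrite('pics/c7.png',np.hstack([a,b])[:,:,::-1])
E
```

```text
t: 20.2
tcp_pos: [0.4223, 0.3677, 0.1978]
tcp_rot: [0.001, 0.987, 0.164, -0.001]
contact_force: [-0.5, 0.4, -0.6]
grip_width: 0.989
finger_force: 0.0
top [213.3 238.9] A 94.0 w [0.4012 0.3563 0.062 ] rect [413.5 364.5] [58.3 46.8] 21.7
docked
top [339.9 156.4] A 392.0 w [ 0.6504 -0.0152  0.07  ] rect [651. -15.] [82.9 49. ] 5.2
```

View pics/c7.png

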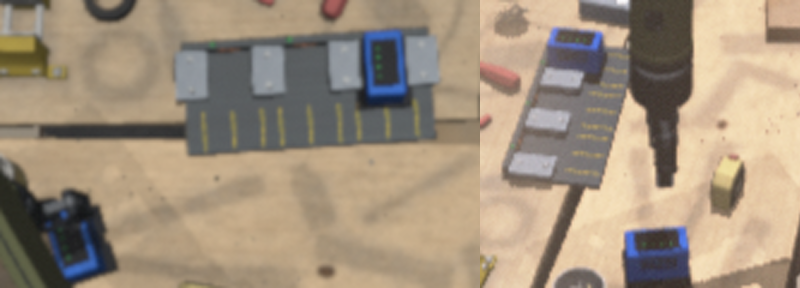

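The right pack sits home, with its blue top at (339.9,156.4) giving about (0.651,-0.015), and the left pack hasn't moved. Next I'll grip the left one.

```bash
python3 -m jog '{"slide":[[0.3,0.05,-4],[0.3,0.05,-8],[0.3,0.05,-11],[0.3,0.05,-13],[0.3,0.05,-14.5],[0.3,0.05,-16],[0.3,0.05,-17],[0.3,0.05,-17.1],[0.3,0.05,-17.1]],"turn":[[0,0,0],[0,0,0],[0,0,0],[0,0,0],[0,0,0],[0,0,0],[0,0,0],[0,0,0],[0,0,0]]}' 8.5
python3 -m jog '{"slide":[[0,0,0],[0,0,0],[0,0,0],[0,0,0],[0,0,0],[0,0,0],[0,0,0],[0,0,0]],"turn":[[0,0,0],[0,0,0],[0,0,0],[0,0,0],[0,0,0],[0,0,0],[0,0,0],[0,0,0]]}' 3 60
python3 -m jog '{"slide":[[0,0,1],[0,0,3],[0,0,5],[0,0,5]],"turn":[[0,0,0],[0,0,0],[0,0,0],[0,0,0]]}'
```

```text
t: 21.2
tcp_pos: [0.4259, 0.3687, 0.0278]
tcp_rot: [0.0, 0.987, 0.163, -0.0]
contact_force: [-0.0, 0.1, -0.2]
grip_width: 0.994
finger_force: 0.0
t: 22.0
tcp_pos: [0.4258, 0.3696, 0.0288]
tcp_rot: [-0.0, 0.986, 0.164, 0.001]
contact_force: [-0.7, -1.8, 6.4]
grip_width: 0.554
finger_force: 63.5
t: 22.4
tcp_pos: [0.4266, 0.3705, 0.0802]
tcp_rot: [-0.001, 0.987, 0.164, 0.002]
contact_force: [1.0, 0.1, -3.2]
grip_width: 0.553
finger_force: 62.6
```

```bash
python3 -m jog '{"slide":[[2,-3,2],[4,-6,2],[6,-9,2],[8,-12,2],[10,-15,2],[12,-17.5,2],[13.2,-19.4,2],[13.2,-19.4,0],[13.2,-19.4,-1],[13.2,-19.4,-2],[13.2,-19.4,-3],[13.2,-19.4,-3.5],[13.2,-19.4,-4],[13.2,-19.4,-4.1],[13.2,-19.4,-4.1]],"turn":[[0,0,-0.1],[0,0,-0.2],[0,0,-0.259],[0,0,-0.259],[0,0,-0.259],[0,0,-0.259],[0,0,-0.259],[0,0,-0.259],[0,0,-0.259],[0,0,-0.259],[0,0,-0.259],[0,0,-0.259],[0,0,-0.259],[0,0,-0.259],[0,0,-0.259]]}'
python3 - <<'E'
from h import *
t=snapshot('top');s=snapshot('side')
b=cv2.resize(s[150:260,210:360],None,fx=4,fy=4,interpolation=cv2.INTER_CUBIC)
cv2.imwrite('pics/c8.png',b[:,:,::-1])
s=sense();print(s['tcp_pos'],s['contact_force'])
E
```

```text
t: 23.9
tcp_pos: [0.5575, 0.1755, 0.0371]
tcp_rot: [-0.0, 0.999, 0.035, 0.0]
contact_force: [0.7, 0.4, -3.8]
grip_width: 0.553
finger_force: 63.5
[0.55760485 0.17537622 0.03715698] [ 0.37390581 -0.04950527 -3.09669331]
```

View pics/c8.png

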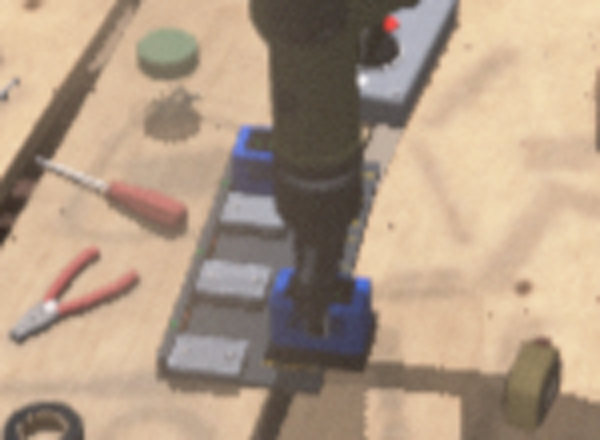

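The pack is held in front of the left bay, with its foot on the bare floor. Now I'll slide it in.

```bash
python3 -m jog '{"slide":[[0,0.1,-0.05],[0,0.1,-0.1],[0.5,0.135,-0.1],[1,0.17,-0.1],[1.5,0.205,-0.1],[2,0.24,-0.1],[2.5,0.275,-0.1],[3,0.31,-0.1],[3.5,0.345,-0.1],[3.5,0.345,-0.1]],"turn":[[0,0,0],[0,0,0],[0,0,0],[0,0,0],[0,0,0],[0,0,0],[0,0,0],[0,0,0],[0,0,0],[0,0,0]]}'
python3 - <<'E'
from h import *
s=sense();print(s['tcp_pos'],s['contact_force'],s['ft_torque'])
E
```

```text
t: 25.0
tcp_pos: [0.5886, 0.1782, 0.037]
tcp_rot: [0.0, 0.999, 0.035, -0.003]
contact_force: [-9.4, -1.7, 13.1]
grip_width: 0.552
finger_force: 65.1
[0.5886251  0.17822206 0.03697306] [-9.43855724 -1.71707942 13.11454809] [-0.22158314  1.30790474  0.01129114]
```

```bash
python3 -m jog '{"slide":[[0.3,0.02,0.05],[0.6,0.04,0.05],[1,0.07,0.05],[1.5,0.105,0.05],[2,0.14,0.05],[2.5,0.175,0.05],[3,0.21,0.05],[3.5,0.245,0.05],[4,0.28,0.05],[4.3,0.3,0.05],[4.3,0.3,0.05]],"turn":[[0,0,0],[0,0,0],[0,0,0],[0,0,0],[0,0,0],[0,0,0],[0,0,0],[0,0,0],[0,0,0],[0,0,0],[0,0,0]]}'
python3 - <<'E'
from h import *
s=sense();print(s['tcp_pos'],s['contact_force'],s['ft_torque'])
E
```

```text
t: 26.1
tcp_pos: [0.6362, 0.1818, 0.0368]
tcp_rot: [-0.0, 0.999, 0.035, 0.001]
contact_force: [-0.9, -0.3, 2.1]
grip_width: 0.551
finger_force: 64.4
[0.63617555 0.18178623 0.03682952] [-0.94523192 -0.31773538  2.09065563] [-0.12735628  0.11893753 -0.04679685]
```

```bash
python3 -m jog '{"slide":[[0.2,0.014,0],[0.4,0.028,0],[0.6,0.042,0],[0.8,0.056,0],[1.0,0.07,0],[1.0,0.07,0]],"turn":[[0,0,0],[0,0,0],[0,0,0],[0,0,0],[0,0,0],[0,0,0]]}'
python3 - <<'E'
from h import *
s=sense();print(s['tcp_pos'],s['contact_force'],s['ft_torque'])
E
```

```text
t: 26.7
tcp_pos: [0.6382, 0.1819, 0.0373]
tcp_rot: [0.001, 0.999, 0.035, -0.006]
contact_force: [-16.9, -1.6, 19.0]
grip_width: 0.552
finger_force: 66.4
[0.63818308 0.18186559 0.03727578] [-16.89252208  -1.56564149  18.98495793] [-0.08456857  2.48797939  0.15295246]
```

```bash
python3 -m jog '{"slide":[[0.2,0.01,0.1],[0.4,0.03,0.1],[0.4,0.03,0.1]],"turn":[[0,0,0],[0,0,0],[0,0,0]]}'
python3 -m jog '{"slide":[[-1.1,-0.07,0.1],[-1.1,-0.07,0.1]],"turn":[[0,0,0],[0,0,0]]}'
python3 -m jog '{"slide":[[0,0,0],[0,0,0],[0,0,0],[0,0,0],[0,0,0]],"turn":[[0,0,0],[0,0,0],[0,0,0],[0,0,0],[0,0,0]]}' 6.5
python3 -m jog '{"slide":[[0,0,4],[0,0,8],[0,0,12],[-5,0,14],[-10,0,14],[-15,0,14],[-15,0,14]],"turn":[[0,0,0],[0,0,0],[0,0,0],[0,0,0],[0,0,0],[0,0,0],[0,0,0]]}' 8.5
```

```text
t: 27.0
tcp_pos: [0.6385, 0.1819, 0.0377]
tcp_rot: [0.001, 0.999, 0.035, -0.01]
contact_force: [-22.7, -1.3, 21.4]
grip_width: 0.556
finger_force: 66.8
t: 27.2
tcp_pos: [0.6375, 0.1819, 0.0382]
tcp_rot: [0.0, 0.999, 0.035, 0.0]
contact_force: [0.6, -0.3, -3.4]
grip_width: 0.551
finger_force: 63.8
t: 27.7
tcp_pos: [0.6387, 0.182, 0.0383]
tcp_rot: [-0.0, 0.999, 0.035, 0.0]
contact_force: [0.4, -0.5, -0.7]
grip_width: 0.758
finger_force: 0.0
t: 28.4
tcp_pos: [0.4787, 0.1807, 0.1772]
tcp_rot: [0.001, 0.999, 0.036, -0.005]
contact_force: [-0.8, 1.0, -0.1]
grip_width: 0.996
finger_force: 0.0
```

```bash
python3 -m jog '{"slide":[[3,-10,2],[5,-20,2],[8,-30,2],[13.4,-39.9,2],[13.4,-39.9,2],[13.4,-39.9,0],[13.4,-39.9,0],[13.4,-39.9,-3],[13.4,-39.9,-4.5],[13.4,-39.9,-4.5],[13.4,-39.9,-4.5],[13.4,-39.9,-4.5],[13.4,-39.9,-4.5],[13.4,-39.9,-4.5]],"turn":[[0,0,1.432],[0,0,1.432],[0,0,1.432],[0,0,1.432],[0,0,1.432],[0,0,1.432],[0,0,1.432],[0,0,1.432],[0,0,1.432],[0,0,1.432],[0,0,1.432],[0,0,1.432],[0,0,1.432],[0,0,1.432]]}' 4
python3 - <<'E'
from h import *
print(sense()['q'])
t=snapshot('top');s=snapshot('side')
print('docked');blobs('top',t,(105,130,90),(125,255,255),.070,20,(245,120,370,190))
blobs('side',s,(105,130,90),(125,255,255),.070,20,(225,150,320,260))
print('bench');blobs('top',t,(105,130,90),(125,255,255),.062,20,(140,190,520,300))
a=cv2.resize(t[130:190,240:380],None,fx=5.7,fy=5.7,interpolation=cv2.INTER_CUBIC)[:,:790]
cv2.imwrite('pics/c9.png',a[:,:,::-1])
E
```

```text
t: 29.8
tcp_pos: [0.6227, -0.2159, 0.1346]
tcp_rot: [0.001, 0.731, 0.682, 0.0]
contact_force: [0.3, 0.1, 0.7]
grip_width: 0.461
finger_force: 0.0
[-3.97942451e-01  4.99013161e-01  1.44652797e+00  1.74434336e-04
  1.19445480e+00 -3.29002137e-01]
docked
top [274.3 160.8] A 398.0 w [0.636  0.1819 0.07  ] rect [636.4 181.8] [83.5 49.1] 4.2
top [339.8 156.5] A 400.0 w [ 0.6502 -0.0148  0.07  ] rect [650.8 -14.5] [83.4 50.1] 5.2
bench
```

View pics/c9.png

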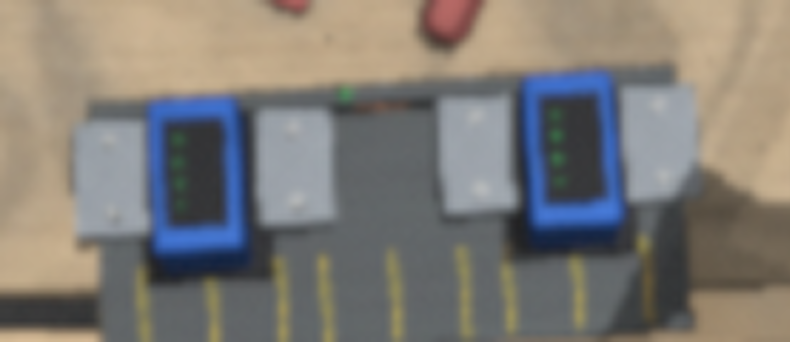

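Both packs sit home: the top rims at (274,161) and (340,156.5) are level relative to the dock. Back to the dial.

```bash
python3 -m jog '{"slide":[[-1,-0.15,-2],[-1,-0.15,-4],[-1,-0.15,-5],[-1,-0.15,-6],[-1,-0.15,-7],[-1,-0.15,-7.6],[-1,-0.15,-7.6]],"turn":[[0,0,0],[0,0,0],[0,0,0],[0,0,0],[0,0,0],[0,0,0],[0,0,0]]}' 4
python3 -m jog '{"slide":[[0,0,0],[0,0,0],[0,0,0],[0,0,0],[0,0,0],[0,0,0],[0,0,0]],"turn":[[0,0,0],[0,0,0],[0,0,0],[0,0,0],[0,0,0],[0,0,0],[0,0,0]]}' 0.8 50
python3 -m jog '{"slide":[[0,0,0],[0,0,0],[0,0,0],[0,0,0],[0,0,0],[0,0,0],[0,0,0],[0,0,0],[0,0,0],[0,0,0],[0,0,0],[0,0,0],[0,0,0],[0,0,0],[0,0,0],[0,0,0],[0,0,0]],"turn":[[0,0,-0.1],[0,0,-0.2],[0,0,-0.3],[0,0,-0.4],[0,0,-0.5],[0,0,-0.6],[0,0,-0.7],[0,0,-0.8],[0,0,-0.9],[0,0,-1.0],[0,0,-1.1],[0,0,-1.2],[0,0,-1.3],[0,0,-1.4],[0,0,-1.5],[0,0,-1.571],[0,0,-1.571]]}' 
python3 - <<'E'
from h import *
s=sense();q=s['q'];print(q[0]-q[5],s['ft_torque'])
E
```

```text
t: 30.6
tcp_pos: [0.6119, -0.2183, 0.0564]
tcp_rot: [-0.001, 0.731, 0.682, -0.0]
contact_force: [-1.0, 0.5, -0.5]
grip_width: 0.472
finger_force: 0.0
t: 31.3
tcp_pos: [0.613, -0.2188, 0.058]
tcp_rot: [0.001, 0.731, 0.682, 0.0]
contact_force: [0.8, 0.3, 4.2]
grip_width: 0.15
finger_force: 51.4
t: 33.0
tcp_pos: [0.6135, -0.2192, 0.058]
tcp_rot: [0.001, 0.999, -0.035, 0.001]
contact_force: [2.3, -1.4, 4.1]
grip_width: 0.155
finger_force: 51.5
-1.6402881524457629 [-0.10837663 -0.3790265  -0.12371161]
```

```bash
python3 -m jog '{"slide":[[0,0,0],[0,0,0],[0,0,0],[0,0,0],[0,0,3],[0,0,6],[0,0,8],[0,0,8]],"turn":[[0,0,0],[0,0,0],[0,0,0],[0,0,0],[0,0,0],[0,0,0],[0,0,0],[0,0,0]]}' 4
python3 -m jog '{"slide":[[-0.2,-5,-1],[-0.2,-10.5,-3],[-0.2,-10.5,-4],[-0.2,-10.5,-5],[-0.2,-10.5,-5],[-0.2,-10.5,-5],[-0.2,-10.5,-5],[-0.2,-10.5,-5]],"turn":[[0,0,0],[0,0,0],[0,0,0],[0,0,0],[0,0,0],[0,0,0],[0,0,0],[0,0,0]]}' 0 30
python3 - <<'E'
from h import *
t=snapshot('top');s=snapshot('side')
a=cv2.resize(t[140:200,375:465],None,fx=4.4,fy=4.4,interpolation=cv2.INTER_CUBIC)
b=cv2.resize(s[120:180,265:355],None,fx=4.4,fy=4.4,interpolation=cv2.INTER_CUBIC)
cv2.imwrite('pics/c10.png',np.hstack([a,b])[:,:,::-1])
s=sense();print(s['tcp_pos'],s['contact_force'])
E
```

```text
t: 33.8
tcp_pos: [0.6144, -0.2194, 0.1408]
tcp_rot: [0.001, 0.999, -0.034, 0.003]
contact_force: [0.1, -0.4, 0.2]
grip_width: 0.469
finger_force: 0.0
t: 34.6
tcp_pos: [0.611, -0.3226, 0.0883]
tcp_rot: [0.0, 0.999, -0.034, 0.001]
contact_force: [-0.1, 1.1, 0.3]
grip_width: 0.001
finger_force: 0.0
[ 0.61090231 -0.32294274  0.08823502] [-0.67043145 -0.13326781 -1.20959613]
```

View pics/c10.png

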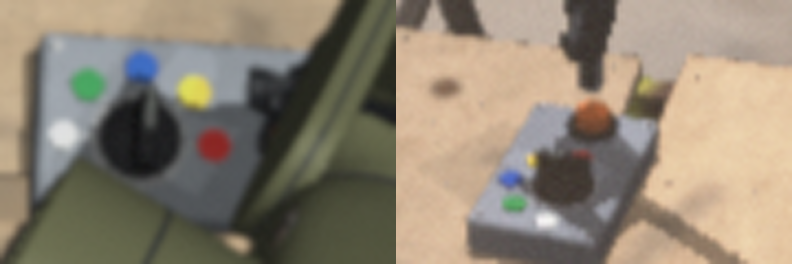

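The dial's striped half is up towards the blue tag (stripe (150,100), tag (141,66) in the crop). The closed fingers are over the key. I'll check the dial angle numerically before pressing.

```bash
python3 - <<'E'
from h import *
c=np.array([.6118,-.2176]);p=-.068;ex=np.array([np.cos(p),np.sin(p)]);ey=np.array([-ex[1],ex[0]])
now=snapshot('top'); cv2.imwrite('pics/t5.png',now[:,:,::-1])
o=proj('top',[*c,.081]);o2=proj('top',[*c,.049])
for nm,im in(('start',cv2.imread('pics/top0.png')[:,:,::-1]),('off',cv2.imread('pics/t2.png')[:,:,::-1]),('now',now)):
    g=cv2.cvtColor(np.ascontiguousarray(im),cv2.COLOR_RGB2GRAY).astype(float)
    vv,uu=np.mgrid[150:190,390:425]; sub=g[150:190,390:425]
    m=(np.hypot(uu-o2[0],vv-o2[1])<7.5)
    base=np.median(sub[m]); w=np.where(m,np.clip(sub-base-12,0,None),0)
    P=np.array([pix2w('top',u,v,.081)[:2]-c for u,v in zip(uu[w>0],vv[w>0])]);W=w[w>0]
    mu=(P*W[:,None]).sum(0)/W.sum(); C=np.cov(P.T,aweights=W); e=np.linalg.eigh(C)[1][:,1]
    if e@mu<0:e=-e
    f=lambda d:np.arctan2(d@ex,d@ey)
    print(nm,'base',base,'n',len(W),'mean',np.round(mu*1000,1),'theta from mean',round(f(mu),2),'principal',round(f(e),2))
E
```

```text
start base 47.0 n 20 mean [ 2.  -6.7] theta from mean 2.79 principal 2.81
off base 53.0 n 37 mean [ 1.  11.8] theta from mean 0.01 principal 0.0
now base 30.0 n 19 mean [ 7.2 -0.8] theta from mean 1.62 principal 1.53
```

The dial reads about 1.57, so it is on blue. Now I'll approach the key gently.

```bash
python3 -m jog '{"slide":[[-0.1,-0.1,-1],[-0.1,-0.1,-1.8],[-0.1,-0.1,-2.2],[-0.1,-0.1,-2.4],[-0.1,-0.1,-2.4]],"turn":[[0,0,0],[0,0,0],[0,0,0],[0,0,0],[0,0,0]]}' 0
python3 -m jog '{"slide":[[0,0,-0.1],[0,0,-0.2],[0,0,-0.2],[0,0,-0.2]],"turn":[[0,0,0],[0,0,0],[0,0,0],[0,0,0]]}'
```

```text
t: 35.25
tcp_pos: [0.6089, -0.3244, 0.0625]
tcp_rot: [-0.0, 0.999, -0.035, -0.001]
contact_force: [-0.0, 0.4, 0.0]
grip_width: 0.005
finger_force: 0.0
t: 35.65
tcp_pos: [0.6096, -0.3247, 0.0617]
tcp_rot: [0.0, 0.999, -0.035, 0.0]
contact_force: [0.7, 1.1, 0.3]
grip_width: -0.001
finger_force: 0.4
```

```bash
python3 -m jog '{"slide":[[0,0,-0.1],[0,0,-0.2],[0,0,-0.2]],"turn":[[0,0,0],[0,0,0],[0,0,0]]}'
python3 -m jog '{"slide":[[0,0,-0.1],[0,0,-0.1]],"turn":[[0,0,0],[0,0,0]]}'
python3 -m jog '{"slide":[[0,0,-0.1],[0,0,-0.1]],"turn":[[0,0,0],[0,0,0]]}'
```

```text
t: 35.95
tcp_pos: [0.6096, -0.3247, 0.0594]
tcp_rot: [0.0, 0.999, -0.035, 0.0]
contact_force: [0.4, -1.2, 1.2]
grip_width: -0.0
finger_force: 0.7
t: 36.15
tcp_pos: [0.6095, -0.3247, 0.0583]
tcp_rot: [0.0, 0.999, -0.035, 0.0]
contact_force: [0.5, -0.2, 2.0]
grip_width: -0.003
finger_force: 0.8
t: 36.35
tcp_pos: [0.6095, -0.3247, 0.0574]
tcp_rot: [0.0, 0.999, -0.035, 0.0]
contact_force: [0.8, -1.7, 2.7]
grip_width: -0.001
finger_force: 0.9
```

```bash
python3 -m jog '{"slide":[[0,0,-0.05],[0,0,-0.05]],"turn":[[0,0,0],[0,0,0]]}'
python3 -m jog '{"slide":[[0,0,-0.05],[0,0,-0.05]],"turn":[[0,0,0],[0,0,0]]}'
```

```text
t: 36.55
tcp_pos: [0.6095, -0.3247, 0.0571]
tcp_rot: [0.0, 0.999, -0.035, 0.0]
contact_force: [0.5, -0.4, 2.7]
grip_width: 0.0
finger_force: 1.6
t: 36.75
tcp_pos: [0.6096, -0.3247, 0.0571]
tcp_rot: [0.0, 0.999, -0.035, 0.0]
contact_force: [-0.4, -0.3, 4.8]
grip_width: 0.003
finger_force: 2.8
```

At the step: z is stuck at 0.0571 while the force rises to 4.8 N. I'll hold for about a second.

```bash
python3 -m jog '{"slide":[[0,0,0],[0,0,0],[0,0,0],[0,0,0],[0,0,0],[0,0,0],[0,0,0],[0,0,0],[0,0,0],[0,0,0],[0,0,0]],"turn":[[0,0,0],[0,0,0],[0,0,0],[0,0,0],[0,0,0],[0,0,0],[0,0,0],[0,0,0],[0,0,0],[0,0,0],[0,0,0]]}'
python3 -m jog '{"slide":[[0,0,-0.2],[0,0,-0.4],[0,0,-0.6],[0,0,-0.8],[0,0,-1.0],[0,0,-1.1],[0,0,-1.1]],"turn":[[0,0,0],[0,0,0],[0,0,0],[0,0,0],[0,0,0],[0,0,0],[0,0,0]]}'
```

```text
t: 37.85
tcp_pos: [0.6095, -0.3247, 0.0571]
tcp_rot: [0.0, 0.999, -0.035, 0.0]
contact_force: [-0.1, -0.7, 6.4]
grip_width: -0.0
finger_force: 2.9
t: 38.55
tcp_pos: [0.6097, -0.3248, 0.0499]
tcp_rot: [0.001, 0.999, -0.035, 0.001]
contact_force: [-5.1, 3.1, 24.7]
grip_width: 0.001
finger_force: 12.2
```

Fully down (7 mm past the click, 24.7 N against the bottom). Release and retreat.

```bash
python3 -m jog '{"slide":[[0,0,2],[0,0,5],[0,0,10],[0,0,14],[-5,-2,16],[-10,-4,16],[-15,-6,16],[-20,-6,16],[-20,-6,16],[-20,-6,16]],"turn":[[0,0,0],[0,0,0],[0,0,0],[0,0,0],[0,0,0],[0,0,0],[0,0,0],[0,0,0],[0,0,0],[0,0,0]]}'
python3 - <<'E'
from h import *
t=snapshot('top');s=snapshot('side')
a=cv2.resize(t[130:260,130:520],None,fx=2,fy=2,interpolation=cv2.INTER_CUBIC)
b=cv2.resize(s[120:300,230:490],None,fx=1.8,fy=1.8,interpolation=cv2.INTER_CUBIC)
f=np.zeros((260+324,780,3),np.uint8);f[:260]=a;f[260:,:468]=b
cv2.imwrite('pics/c11.png',f[:,:,::-1])
blobs('top',t,(105,130,90),(125,255,255),.070,60,(245,120,370,190))
E
```

```text
t: 39.55
tcp_pos: [0.4067, -0.3839, 0.205]
tcp_rot: [-0.001, 0.999, -0.036, -0.001]
contact_force: [0.6, -0.7, -0.3]
grip_width: -0.0
finger_force: 0.0
top [274.2 160.7] A 393.0 w [0.6362 0.1821 0.07  ] rect [636.6 181.9] [83.1 48.9] 4.2
top [339.9 156.4] A 393.0 w [ 0.6505 -0.0151  0.07  ] rect [651. -15.] [82.9 49. ] 5.2
```

View pics/c11.png

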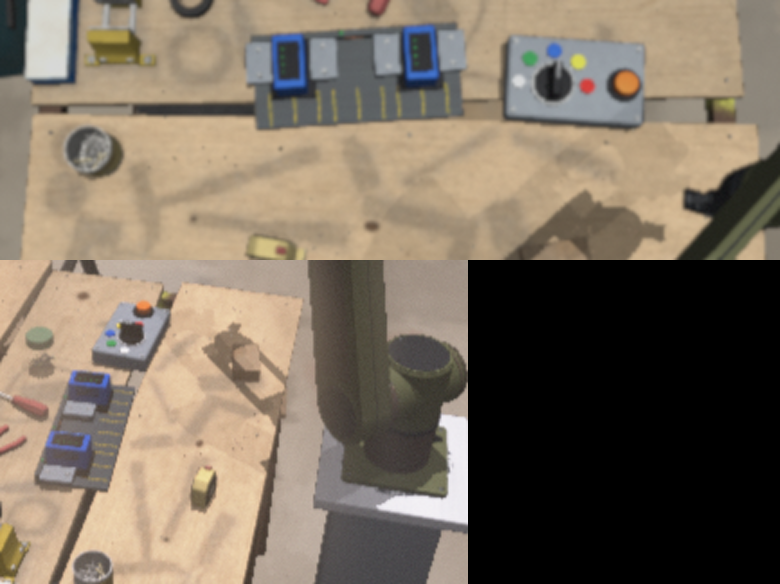

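Both packs are home at (290,62) and (420,55), the dial points to blue, the key is up, no other pack is on the bench, and the bystanders haven't moved.

```bash
python3 -c "
from cell import *
print(hand_in())"
```

```text
the job is handed in; nothing more can be done
None
```

I handed the job in: with the dial at OFF, both blue packs on the bench (there were only two) went home in the left and right bays, then I set the dial to blue, held the key at half-press for about a second, pressed it fully and released it; no verdict came back.

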